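# Set the display tray's channel width with its thumbwheel

### The job

Get the display tray ready for the next boxes: with a fingertip on top of the ribbed wheel, roll the wheel forward, away from the robot, so that the sliding fence closes in, until the fence's pointer lines up with the mark on the gauge clip. Move the fence only with the wheel, never by touching the fence, and leave the clip and the carton, bottle and jar around the tray where they are, neither lifted nor pushed; finish with the hand clear.

Things in the scene. Friction and masses are not known exactly. Their poses are not given: they have to be found in the camera images.
- tray: Grey display tray fixed to the counter, base 180 (x) by 300 (y) by 12 mm high; origin at the centre of its underside, z up. Its left end (+y) carries a fixed white fence, its right end (-y) a grey wheel housing 90 (x) by 48 (y) mm, 65 mm high, centred at x -20, y -115 mm. A gauge strip runs along y at its +x edge. The tray's yaw varies
- wheel: Ribbed metal wheel standing upright in the housing, 64 mm across, 24 mm wide; origin at its centre, axle along the tray's y, 40 mm above the counter; this frame turns with it. Rolling its crown toward the tray's +x moves the sliding fence toward +y (closing), 10 mm per radian, so 3.1 mm per 10 mm of rim; rolling back opens it. It starts fully open, stops after 6 rad and stays where it is left
- wheel_top (a point): the highest point of the wheel's crown, mid-width, 72 mm above the counter, 7 mm above the housing's two cheeks, which hide the rest; fixed to the tray, axes as the tray's. The rim turns by friction under a fingertip: it takes about 1.3 N along the rim, under a press of roughly 3 to 15 N
- fence: Sliding white fence, a panel 130 (x) by 6 (y) mm whose top is 70 mm above the counter, running along the tray's y; slides 0 to 60 mm toward +y. Origin in its mid-plane, 12 mm above the counter, axes as the tray's; it starts 50 mm to the tray's -y side of the tray's centre. Its dark pointer, a 5 mm wide bar, sticks out toward +x over the gauge strip
- pointer (a point): the outer (+x) end of the fence's pointer, on its centre line, 21 mm above the counter; axes as the tray's
- clip: Small metal gauge clip 20 (x) by 24 (y) by 8 mm on the gauge strip at the tray's +x edge, stiff to slide along y; set 20 to 42 mm toward +y from the pointer's start. Origin at the centre of its underside, axes as the tray's
- mark (a point): the mark: the end nearest the pointer of the 5 mm wide dark ridge along the clip's middle, 21 mm above the counter; axes as the tray's. The pointer is lined up when pointer and mark have the same y in the tray's frame (they stay 2 mm apart in x)
- carton: Loose yellow carton standing to the right of the wheel housing, 50 by 55 by 100 mm high; origin at the centre of its underside
- bottle: Loose amber bottle standing beyond the tray, 48 mm across, 130 mm high; origin at the centre of its underside
- jar: Loose white jar standing to the left of the tray, 60 mm across, 70 mm high; origin at the centre of its underside
Things that resemble listed ones, but are neither listed nor needed, are in the scene too. Of the things shaped like the bottle, the amber one is meant.

How it is judged:
By the outcome, as a careful person would: the job done as asked, in the order asked, and still so for the second after the job is handed in, with the robot touching nothing.
It also fails if it takes over 61 s, if anything falls off the work surface, if the arm or the gripper's body presses on something with over 40 N, if the wrist force passes 120 N, or if a joint passes its speed limit or range.

### The arm

A 6-joint arm with a two-finger parallel gripper is mounted at the origin on the work surface. World frame = base frame: x ahead of the robot, y to its left, z up, the work surface at z = 0. Lengths are in m, angles in rad, forces in N, time in s.
With the tool pointing down it reaches from about 0.35 to 0.725 m from the base axis. Payload 6 kg.
Tool frame: the origin (TCP) lies midway between the tips of the shut fingers; the grasp point (between the pads) lies 19 mm behind it (grip_point_offset is the distance from the TCP to the grasp point, in m); z points along the fingers, y is the direction in which the jaws open and shut (so a half turn about z gives the same grasp; the last joint's range is limited). The gripper opens to 85 mm and grips with 20 to 120 N. Pads are 22 mm wide; open, the fingers measure 114 mm over their backs; the gripper's body (76 mm by 85 mm) begins 54 mm behind the grasp point. The pads swing forward as they close: fully open they stand 13 mm farther back than shut.
Start: joints at [1.605, 0.04, 0.085, 0, -1.615, -0.334], TCP at [0.177, 0.573, 0.21] pointing down, gripper open.
Joint ranges: [-2.56, 2.56], [-1.29, 2.01], [-1.08, 1.49], [-3.29, 1.98], [-2.81, -0.18], [-2.99, 2.99]. Speed limits (rad/s): [2.57, 2.57, 3.01, 3.14, 3.14, 3.14].

### API

Orientations are given as [roll, pitch, yaw] about the fixed x, y, z axes, in that order (R = Rz(yaw) Ry(pitch) Rx(roll)).
In Python, from workcell import * gives the robot as it stands.
- The arm moves only by the tool carry_out, never from a script. Its argument "targets" is a list of rows, each a list of 4 numbers: the shift along the tool's x, y, z in cm, then the turn about the tool's z in rad. In form: [[dx, dy, dz, spin], ...]. A call has 1 to 8 rows; each row is the pose to reach, as a shift and turn from the pose measured when the call began, along the tool's axes at that moment; what a row does not reach only later rows make up. A row lasts 1/8 s, in which the tool goes at most 62.5 mm and 10.7 degrees, less where a joint would pass 70% of its speed; a pose out of reach is approached as far as the arm can. A call with a gripper value outside its range is refused whole. "claw" is the closure, from -1 (fully open) to 1 (shut), set as the call begins (left out, the last holds). The fingers move at their own pace and stop on an object; "force" is the grip in N (left out, the last holds). Time passes only in rows, so rows that repeat a pose let the fingers close. It gives the time, the measured TCP pose, the force and the opening at its end, in the units of the state.
- sense(): the state, without advancing time (a new reading comes with each control period).
- get_image(name): name is "side" or "top"; returns (picture, depth): 420x560x3 uint8, blue, green, red; 420x560 float32, m along the optical axis (not along the pixel's ray), 0 where there is no reading.
- camera_info(name): a dict with "vertical_fov" (degrees; the focal length in pixels is half the picture's height over the tangent of half this angle, whatever the lens; pixels are square), "cx", "cy" (the principal point, pixels), "extrinsics" (4x4, takes a point from camera to world coordinates). Camera axes: x right, y up, looking along -z (the intrinsics and any distortion apply to the point x, -y, -z); pixel columns grow to the right and rows downward; lengths in m; the calibration is good to about 2 mm. A picture is of the moment at which its call begins. camera_info takes no time and is no camera call.
- sign_off(): hands the job in, once; it reports no verdict.
The state is a dict: "time": time; "joint_positions": joint angles; "dq": joint speeds; "joint_torque": joint torques, N m; "position": TCP position; "tcp_rot": TCP orientation; "force": force on the tool from outside, world axes, zero at the start; "wrist_torque": the same for the moment, N m; "width": finger opening in m.
Only numpy, scipy, OpenCV 4.12 (cv2) and the standard library are available. Lean on these libraries where they do the work, as an engineer would, in place of code of your own. Each camera call takes 0.05 s, during which the arm holds its last target. There are 200 camera calls.

## Working session

There is one attempt and no reset: what is moved stays moved. The work goes in short steps, Python scripts to look and compute and a tool call to move; the robot and the scene stay as the last step left them, time stands still between calls to the robot, and variables do not carry over. Pictures are saved under pics/ and viewed, about 8 in all and at most 12, crops included, and the job is handed in when it is done.

Besides the shell and the picture viewer there is one more tool, called after ">>>" by a JSON object that holds its "name" and its "arguments". carry_out: Moves the arm, as the interface text tells. Its arguments: {"type":"object","properties":{"targets":{"type":"array"},"claw":{"type":"number"},"force":{"type":"number"}},"required":["targets"]}

```bash
ls; mkdir -p pics; python3 - <<'E'
from workcell import *
import cv2,numpy as np
s=sense();print({k:np.round(v,3) for k,v in s.items()})
for n in("top","side"):
    im,d=get_image(n);cv2.imwrite(f"pics/{n}0.png",im);np.save(f"{n}d0.npy",d);print(camera_info(n))
E
```

```text
pics
{'time': np.float64(0.0), 'joint_positions': array([ 1.605,  0.041,  0.084, -0.   , -1.615, -0.334]), 'dq': array([-0.   ,  0.   , -0.001, -0.   , -0.   ,  0.001]), 'joint_torque': array([ 1.0000e-03, -3.6821e+01,  3.4742e+01,  6.9320e+00, -5.0000e-03,
       -0.0000e+00]), 'position': array([0.177, 0.573, 0.209]), 'tcp_rot': array([ 3.14, -0.  , -0.3 ]), 'force': array([-0.009, -0.417,  0.526]), 'wrist_torque': array([0.   , 0.069, 0.002]), 'width': np.float64(0.086)}
{'vertical_fov': 42.40241401420983, 'cx': 284.5884378616585, 'cy': 206.9358485572379, 'extrinsics': array([[-0.02367972,  0.99592086, -0.08706841,  0.5181155 ],
       [-0.99954254, -0.02194651,  0.02081014,  0.10443584],
       [ 0.0188144 ,  0.08752136,  0.99598495,  1.25646381],
       [ 0.        ,  0.        ,  0.        ,  1.        ]])}
{'vertical_fov': 57.39765218907929, 'cx': 281.6088541957017, 'cy': 205.8411042500101, 'extrinsics': array([[ 0.93074213,  0.2715765 , -0.24487812,  0.39683795],
       [-0.36567369,  0.69371683, -0.62051568, -0.38094326],
       [ 0.0013586 ,  0.66708557,  0.74497986,  0.65559874],
       [ 0.        ,  0.        ,  0.        ,  1.        ]])}
```

View pics/top0.png

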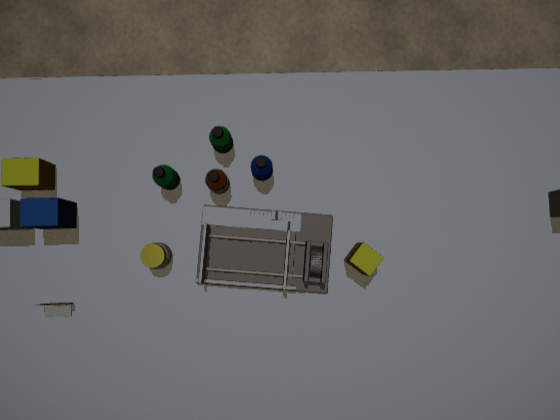

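View pics/side0.png

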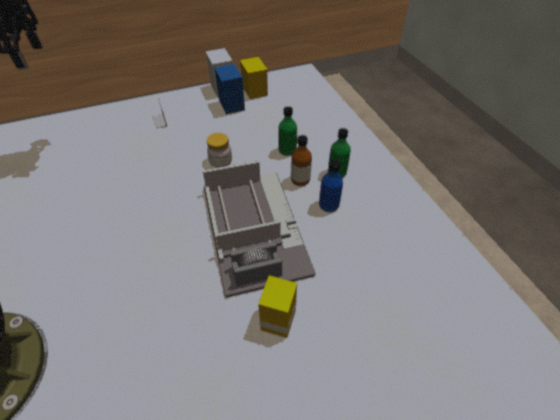

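The top view shows the tray at (200–332, 205–293), with the wheel at (316,263), the pointer and clip near (280–300,215), the yellow carton at (366,259), the amber bottle at (217,181) and the jar at (154,256). There are lookalikes: green and blue bottles, and yellow and blue boxes at the far left. There is only one ribbed wheel. Next I'll take a close crop and measure.

```bash
cat > h.py <<'E'
from workcell import *
import cv2,numpy as np
def ray(n,u,v):
    c=camera_info(n);f=210/np.tan(np.radians(c["vertical_fov"])/2);E=np.array(c["extrinsics"])
    d=E[:3,:3]@np.array([(u-c["cx"])/f,-(v-c["cy"])/f,-1]);return E[:3,3],d
def onz(n,u,v,z):
    o,d=ray(n,u,v);return o+d*(z-o[2])/d[2]
def dep(n,u,v,D): 
    o,d=ray(n,u,v);return o+d*D[int(round(v)),int(round(u))]
def proj(n,p):
    c=camera_info(n);f=210/np.tan(np.radians(c["vertical_fov"])/2);E=np.array(c["extrinsics"])
    q=E[:3,:3].T@(np.array(p)-E[:3,3]);return c["cx"]-f*q[0]/q[2],c["cy"]+f*q[1]/q[2]
E
python3 - <<'E'
from h import *
t=cv2.imread("pics/top0.png");s=cv2.imread("pics/side0.png")
g=lambda a:np.clip(255*(a/255.)**.6,0,255).astype(np.uint8)
a=cv2.resize(g(t[195:305,190:350]),None,fx=5,fy=5,interpolation=cv2.INTER_CUBIC)
cv2.imwrite("pics/topc.png",a)
b=cv2.resize(g(s[155:295,195:325]),None,fx=4.2,fy=4.2,interpolation=cv2.INTER_CUBIC)
cv2.imwrite("pics/sidec.png",b)
D=np.load("topd0.npy")
for u,v in[(316,263),(316,255),(316,271),(260,260),(240,290),(280,215),(366,259),(100,350),(450,150),(276,216),(288,240)]:print((u,v),np.round(dep("top",u,v,D),4))
E
```

```text
(316, 263) [0.4976 0.0144 0.0752]
(316, 255) [0.5149 0.0137 0.0727]
(316, 271) [0.4801 0.0142 0.0667]
(260, 260) [0.5064 0.1375 0.0126]
(240, 290) [0.4389 0.185  0.0008]
(280, 215) [0.6081 0.0895 0.0177]
(366, 259) [ 0.5039 -0.0907  0.0998]
(100, 350) [ 0.3122  0.5036 -0.    ]
(450, 150) [ 0.7541 -0.3156  0.0021]
(276, 216) [0.6056 0.0988 0.0229]
(288, 240) [0.549  0.0739 0.0708]
```

View pics/topc.png

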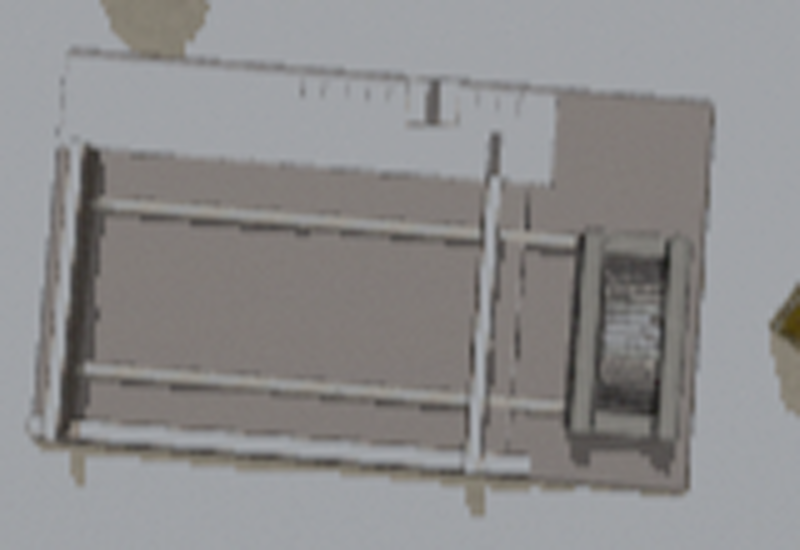

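View pics/sidec.png

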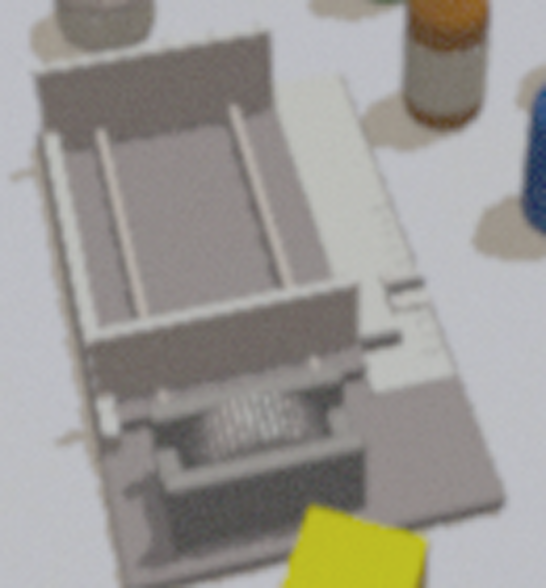

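The crops show one ribbed wheel, centred in the top crop at (631,335), which is pixel (316,262). The pointer end is at (495,133), or about (289,221.6). The clip ridge's near end is at (433,123), or about (276.6,219.6). Fence, clip and gauge ticks match the description.

```bash
python3 - <<'E'
from h import *
def T(x,y,z): return onz("top",190+(x+.5)/5-.5,195+(y+.5)/5-.5,z)
def S(x,y): return ray("side",195+(x+.5)/4.2-.5,155+(y+.5)/4.2-.5)
def tri(x,y,X,Y):
    a,d=ray("top",190+(x+.5)/5-.5,195+(y+.5)/5-.5);b,e=S(X,Y)
    A=np.c_[d,-e];s=np.linalg.lstsq(A,b-a,rcond=None)[0];p,q=a+d*s[0],b+e*s[1];return (p+q)/2,np.linalg.norm(p-q)
c=[T(*p,.012) for p in[(68,50),(712,100),(688,490)]]
for p in c: print(np.round(p,4))
print("len",np.linalg.norm(c[1]-c[0]),np.linalg.norm(c[2]-c[1]))
v=c[0]-c[1];yaw=np.arctan2(-v[0],v[1]);w=c[1]-c[2];print("yaw",yaw,np.arctan2(w[1],w[0]))
cs=[T(*p,.065) for p in[(588,230),(692,237),(675,440),(570,432)]]
print("housing c",np.mean(cs,0),[np.linalg.norm(cs[i]-cs[i-1]).round(4) for i in range(4)])
for y in (yaw,np.arctan2(w[1],w[0])):
    R=np.array([[np.cos(y),-np.sin(y)],[np.sin(y),np.cos(y)]])
    cen=(c[0]+c[2])[:2]/2;print("tray",cen,"wheel",cen+R@[-.02,-.115])
    P=T(495,133,.021);M=T(433,123,.021);print("P,M tray",R.T@(P[:2]-cen),R.T@(M[:2]-cen))
for n,a in dict(pointer=(495,133,400,339),mark=(433,123,390,294),TR=(712,100,504,505),cheek=(675,440,172,487),cheek2=(692,237,363,441)).items(): print(n,tri(*a))
print("carton",onz("top",366,259,.1))
E
```

```text
[0.6364 0.2657 0.012 ]
[ 0.6067 -0.0306  0.012 ]
[ 0.4288 -0.0141  0.012 ]
len 0.2977661308082773 0.17871937902833973
yaw -0.0998991233926641 -0.09274063086472252
housing c [0.50073208 0.01382549 0.065     ] [np.float64(0.0885), np.float64(0.0459), np.float64(0.089), np.float64(0.0461)]
tray [0.53260749 0.12580895] wheel [0.5012379  0.01337698]
P,M tray [ 0.06582224 -0.04926356] [ 0.06819664 -0.02064668]
tray [0.53260749 0.12580895] wheel [0.50204354 0.0131553 ]
P,M tray [ 0.0654679  -0.04973349] [ 0.06804709 -0.02113433]
pointer (array([0.59361272, 0.07002987, 0.01358595]), np.float64(5.505268117622338e-05))
mark (array([0.59920763, 0.09830979, 0.01425992]), np.float64(0.0007671216209222218))
TR (array([ 0.60625123, -0.03112466,  0.00320884]), np.float64(0.002371180501087854))
cheek (array([ 0.4556594 , -0.00418532,  0.06566073]), np.float64(0.0025768893808467913))
cheek2 (array([ 0.54184262, -0.01365383,  0.06725669]), np.float64(0.0017693080049169885))
carton [ 0.50394819 -0.09071011  0.1       ]
```

>>> {"name": "carry_out", "arguments": {"targets": [[4.4, 4.1, 0, 0.13], [8.8, 8.2, 0, 0.26], [13.2, 12.3, 0, 0.39], [17.6, 16.4, 0, 0.52], [22, 20.5, 0, 0.65], [26.4, 24.6, 0, 0.78], [30.8, 28.7, 0, 0.91], [35.2, 32.8, 0, 1.04]], "claw": 1, "force": 40}}

```text
time: 1.1
position: [0.4169, 0.1538, 0.2097]
tcp_rot: [3.141, -0.001, -1.343]
force: [0.5, 1.2, 0.6]
width: 0.0003
```

>>> {"name": "carry_out", "arguments": {"targets": [[5, -1.4, 0, 0.11], [10, -2.8, 0, 0.22], [15.3, -4.3, 0, 0.324], [15.3, -4.3, 4, 0.324], [15.3, -4.3, 8, 0.324], [15.3, -4.3, 11, 0.324], [15.3, -4.3, 11, 0.324]]}}

```text
time: 1.98
position: [0.4915, 0.0138, 0.0971]
tcp_rot: [3.137, -0.003, -1.668]
force: [-0.4, -0.0, 0.5]
width: -0.0
```

```bash
python3 - <<'E'
from h import *
s=sense();print({k:np.round(s[k],4) for k in("time","position","tcp_rot","force")})
g=lambda a:np.clip(255*(a/255.)**.6,0,255).astype(np.uint8)
a,_=get_image("top");b,_=get_image("side")
A=cv2.resize(g(a[195:305,260:350]),(400,489),interpolation=cv2.INTER_CUBIC);B=cv2.resize(g(b[155:295,205:320]),(400,489),interpolation=cv2.INTER_CUBIC)
cv2.imwrite("pics/near.png",np.hstack([A,B]))
E
```

```text
{'time': np.float64(1.975), 'position': array([0.4915, 0.0138, 0.0971]), 'tcp_rot': array([ 3.1365e+00, -3.0000e-03, -1.6677e+00]), 'force': array([-0.4203, -0.0223,  0.5271])}
```

View pics/near.png

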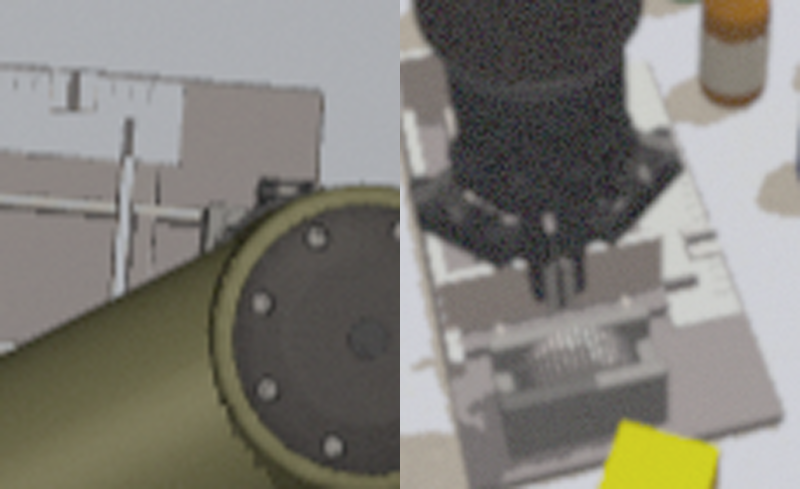

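The fingers are shut above the wheel's near side. The pointer (128,122) and clip mark (73,108) stay visible in the top view while I work. Next I go down until contact.

>>> {"name": "carry_out", "arguments": {"targets": [[0, 0, 1.2, 0], [0, 0, 2.2, 0], [0, 0, 2.4, 0], [0, 0, 2.5, 0], [0, 0, 2.5, 0]]}}

```text
time: 2.7
position: [0.4938, 0.0143, 0.0762]
tcp_rot: [-3.14, -0.001, -1.667]
force: [0.4, -0.1, 0.7]
width: 0.0001
```

>>> {"name": "carry_out", "arguments": {"targets": [[0, 0, 0.2, 0], [0, 0, 0.4, 0], [0, 0, 0.5, 0], [0, 0, 0.5, 0]]}}

```text
time: 3.2
position: [0.4938, 0.0142, 0.0711]
tcp_rot: [-3.14, -0.001, -1.667]
force: [-0.6, -1.0, 0.1]
width: -0.0004
```

>>> {"name": "carry_out", "arguments": {"targets": [[0, 0, 0.1, 0], [0, 0, 0.1, 0], [0, 0, 0.1, 0]]}}

```text
time: 3.58
position: [0.4938, 0.0142, 0.0701]
tcp_rot: [-3.14, -0.001, -1.667]
force: [-0.4, 0.3, 0.2]
width: 0.0001
```

>>> {"name": "carry_out", "arguments": {"targets": [[0, 0, 0.1, 0], [0, 0, 0.1, 0], [0, 0, 0.1, 0]]}}

```text
time: 3.95
position: [0.4938, 0.0142, 0.0691]
tcp_rot: [-3.14, -0.001, -1.667]
force: [-1.0, -0.8, 0.4]
width: -0.0001
```

```bash
python3 - <<'E'
from h import *
g=lambda a:np.clip(255*(a/255.)**.6,0,255).astype(np.uint8)
b,_=get_image("side");s=sense();print(s["position"],s["force"])
p=proj("side",s["position"]);q=proj("side",[.5012,.0135,.072]);print(p,q)
B=cv2.resize(g(b[195:275,215:315]),None,fx=7,fy=7,interpolation=cv2.INTER_CUBIC)
for P,c in((p,(0,0,255)),(q,(0,255,0))): cv2.drawMarker(B,(int((P[0]-215+.5)*7),int((P[1]-195+.5)*7)),c,0,12,1)
cv2.imwrite("pics/c2.png",B)
E
```

```text
[0.49378346 0.01422053 0.06910898] [-0.44971472  0.45367791  0.31722317]
(np.float64(251.68393147124698), np.float64(255.1733115944225)) (np.float64(255.55152901999466), np.float64(253.35516476740997))
```

View pics/c2.png

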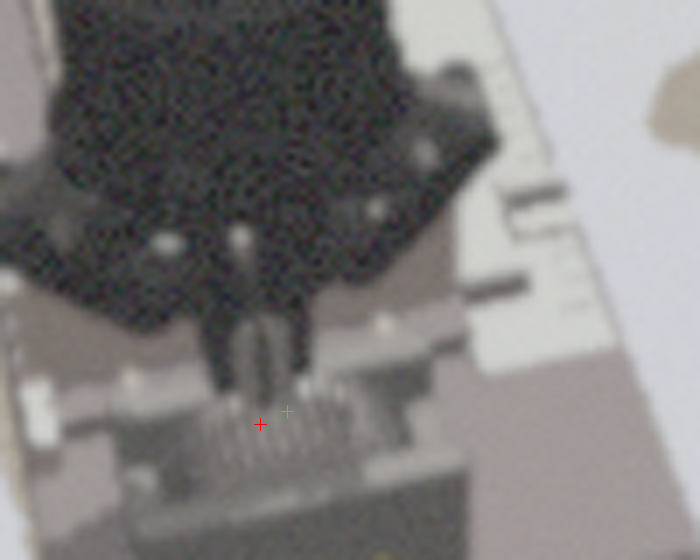

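The tip appears at (262,400), above the projected TCP (260,425), and there is no contact force. The wheel itself matches its projection (287,411). I'll check the tip against the depth image.

```bash
python3 - <<'E'
from h import *
_,D=get_image("side")
for y in range(320,470,14):
    u,v=215+262/7-.5,195+y/7-.5;print(y,np.round(dep("side",u,v,D),4))
for x,y in((210,440),(282,440),(340,440),(282,415),(300,500),(240,395),(285,395)):
    print(x,y,np.round(dep("side",215+x/7-.5,195+y/7-.5,D),4))
E
```

```text
320 [0.4945 0.0048 0.1264]
334 [0.4937 0.0028 0.1236]
348 [ 0.3968 -0.3809  0.6556]
362 [0.4928 0.0019 0.1135]
376 [0.4927 0.003  0.1062]
390 [0.4921 0.002  0.1018]
404 [0.4916 0.0012 0.0971]
418 [0.4947 0.0153 0.0703]
432 [0.4936 0.0125 0.0682]
446 [0.4918 0.0066 0.0708]
460 [0.4907 0.0034 0.0693]
210 440 [0.4808 0.0184 0.0633]
282 440 [0.4974 0.007  0.07  ]
340 440 [0.5123 0.0041 0.0659]
282 415 [0.4994 0.0124 0.073 ]
300 500 [ 0.4971 -0.0071  0.0619]
240 395 [0.4868 0.0039 0.0999]
285 395 [0.4978 0.0014 0.0975]
```

By depth the visible tip is about 23 mm above the reported TCP, which fits with there being no contact force. I'll keep descending with force checks.

>>> {"name": "carry_out", "arguments": {"targets": [[0, 0, 0.6, 0], [0, 0, 1.2, 0], [0, 0, 1.4, 0], [0, 0, 1.4, 0]]}}

```text
time: 4.55
position: [0.4937, 0.0141, 0.0549]
tcp_rot: [-3.141, -0.002, -1.667]
force: [-0.3, 1.2, 1.1]
width: 0.0001
```

```bash
cat > tip.py <<'E'
from h import *
im,D=get_image("side");s=sense();p=s["position"];print(np.round(p,4),np.round(s["force"],2))
# finger points near face: y within TCP y-0.016..-0.006, |x-tcpx|<.012
vv,uu=np.mgrid[200:285,230:275];o,d=ray("side",0,0)
c=camera_info("side");f=210/np.tan(np.radians(c["vertical_fov"])/2);E=np.array(c["extrinsics"])
d=np.stack([(uu-c["cx"])/f,-(vv-c["cy"])/f,-np.ones(uu.shape)],-1)@E[:3,:3].T
X=o+d*D[vv,uu][...,None]
m=(abs(X[...,0]-p[0])<.010)&(X[...,2]>.074)&(X[...,2]<.12)&(D[vv,uu]>0)
z=X[m];k=np.argsort(z[:,2])[:12];print(np.round(z[k],4))
E
python3 tip.py
```

```text
[0.4938 0.0141 0.0551] [0.61 0.87 0.18]
[[0.495  0.0032 0.0776]
 [0.4932 0.0034 0.0783]
 [0.4879 0.0043 0.0799]
 [0.4986 0.002  0.0805]
 [0.4868 0.0065 0.0806]
 [0.4894 0.003  0.0809]
 [0.4911 0.0022 0.0811]
 [0.4917 0.0039 0.0817]
 [0.4949 0.0021 0.0824]
 [0.4855 0.008  0.0824]
 [0.4965 0.0013 0.0826]
 [0.4989 0.0026 0.0827]]
```

Tip is at z ≈ 0.077, about 5 mm above the crown. I'll use fine steps from here.

>>> {"name": "carry_out", "arguments": {"targets": [[0, 0, 0.2, 0], [0, 0, 0.3, 0], [0, 0, 0.35, 0], [0, 0, 0.35, 0]]}}

```text
time: 5.1
position: [0.4938, 0.0142, 0.0516]
tcp_rot: [-3.14, -0.002, -1.667]
force: [0.5, 0.2, -0.3]
width: -0.0002
```

>>> {"name": "carry_out", "arguments": {"targets": [[0, 0, 0.1, 0], [0, 0, 0.1, 0]]}}

```text
time: 5.35
position: [0.494, 0.0141, 0.0509]
tcp_rot: [-3.14, -0.002, -1.667]
force: [-1.0, 0.4, 0.9]
width: -0.0002
```

>>> {"name": "carry_out", "arguments": {"targets": [[0, 0, 0.1, 0], [0, 0, 0.1, 0]]}}

```text
time: 5.6
position: [0.4945, 0.0141, 0.0508]
tcp_rot: [-3.138, -0.001, -1.667]
force: [-1.1, 0.5, 4.8]
width: 0.0002
```

Contact at reported z ≈ 0.0509. First stroke forward (tool −y) with a slight press.

>>> {"name": "carry_out", "arguments": {"targets": [[0, 0, 0.15, 0], [0, -0.3, 0.15, 0], [0, -0.6, 0.15, 0], [0, -0.9, 0.15, 0], [0, -1.2, 0.15, 0], [0, -1.5, 0.15, 0], [0, -1.5, 0.15, 0]]}}

```text
time: 6.48
position: [0.5105, 0.0125, 0.0505]
tcp_rot: [-3.136, -0.002, -1.667]
force: [0.4, -1.8, 5.5]
width: -0.0002
```

```bash
cat > gap.py <<'E'
import sys
from h import *
g=lambda a:np.clip(255*(a/255.)**.6,0,255).astype(np.uint8)
acc=sum(get_image("top")[0].astype(float) for _ in range(4))/4
G=cv2.resize(acc.mean(2)[205:232,262:300].astype(np.float32),None,fx=10,fy=10,interpolation=cv2.INTER_CUBIC)
yaw=-.0965;R=np.array([[np.cos(yaw),-np.sin(yaw)],[np.sin(yaw),np.cos(yaw)]]);cen=np.array([.5326,.1258])
def tr(p):return R.T@(p[:2]-cen)
def world(tx,ty,z):return np.r_[cen+R@[tx,ty],z]
# darkness profile along tray y at given tray x, height 21 mm
raw=acc.mean(2).astype(np.float32)
def prof(xs,lo,hi):
    ys=np.arange(lo,hi,.0005);P=np.zeros(len(ys))
    for x in xs:
        uv=np.array([proj("top",world(x,y,.021)) for y in ys],np.float32)
        P+=cv2.remap(raw,uv[:,0].reshape(1,-1),uv[:,1].reshape(1,-1),cv2.INTER_CUBIC)[0]
    P/=len(xs);i=P.argmin();w=np.clip((P.max()*.3+np.median(P)*.7)-P,0,None)
    b=np.median(P);w=np.clip(b-P-.3*(b-P.min()),0,None);w[abs(ys-ys[i])>.006]=0
    return (w*ys).sum()/w.sum(),b-P.min()
m,md=prof([.072,.075,.078],-.034,-.008);p,pd=prof([.061,.0635],-.056,-.005)
print("mark y",m,md,"pointer y",p,pd,"gap mm",(m-p)*1e3)
s=sense();print(np.round(s["time"],2),np.round(s["position"],4),np.round(s["force"],1))
if len(sys.argv)>1: cv2.imwrite(sys.argv[1],cv2.resize(g(acc[195:245,255:335]),None,fx=9,fy=9,interpolation=cv2.INTER_CUBIC))
E
python3 gap.py pics/g1.png
```

```text
mark y -0.020098835846802846 79.73052215576169 pointer y -0.044866615781093515 90.15637016296387 gap mm 24.76777993429067
6.68 [0.5105 0.0125 0.0505] [ 0.8 -0.9  5. ]
```

View pics/g1.png

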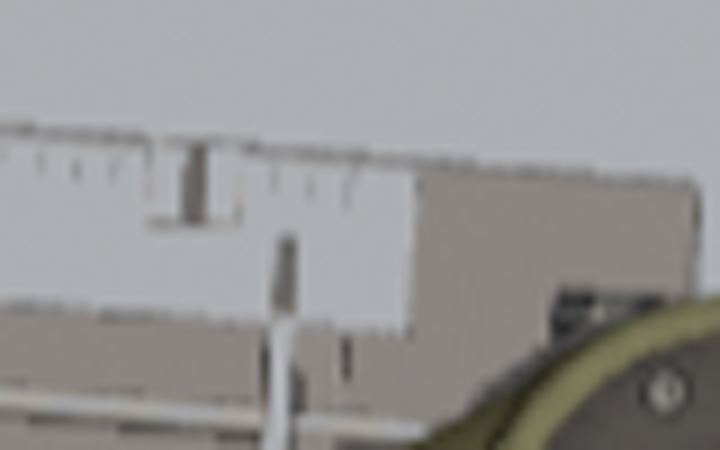

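The roll works: the pointer moved about 4.8 mm with no slip, and the gap is now ≈ 24.8 mm (mark at (195,220), pointer at (288,235) in the crop). I'll lift, return and repeat.

>>> {"name": "carry_out", "arguments": {"targets": [[0, 0, -0.8, 0], [0, 0.7, -0.8, 0], [0, 1.4, -0.8, 0], [0, 2.0, -0.8, 0], [0, 2.0, -0.8, 0], [0, 2.0, -0.3, 0], [0, 2.0, 0, 0], [0, 2.0, 0.05, 0]]}}

```text
time: 7.68
position: [0.4911, 0.0143, 0.0505]
tcp_rot: [-3.135, -0.002, -1.667]
force: [-1.7, -0.1, 5.1]
width: 0.0001
```

>>> {"name": "carry_out", "arguments": {"targets": [[0, 0, 0.15, 0], [0, -0.4, 0.15, 0], [0, -0.8, 0.15, 0], [0, -1.2, 0.15, 0], [0, -1.6, 0.15, 0], [0, -2.0, 0.15, 0], [0, -2.0, 0.15, 0]]}}

```text
time: 8.55
position: [0.5122, 0.0121, 0.0502]
tcp_rot: [-3.133, -0.002, -1.667]
force: [2.4, -1.2, 4.4]
width: 0.0001
```

```bash
python3 gap.py
```

```text
mark y -0.020094596774608682 79.5939915974935 pointer y -0.03768719567352385 88.97958374023438 gap mm 17.592598898915167
8.75 [0.5121 0.0122 0.0502] [ 2.7 -0.2  5.3]
```

>>> {"name": "carry_out", "arguments": {"targets": [[0, 0, -0.8, 0], [0, 0.7, -0.8, 0], [0, 1.4, -0.8, 0], [0, 2.1, -0.8, 0], [0, 2.1, -0.8, 0], [0, 2.1, -0.3, 0], [0, 2.1, 0, 0], [0, 2.1, 0.05, 0]]}}

```text
time: 9.75
position: [0.492, 0.0142, 0.0506]
tcp_rot: [-3.131, -0.002, -1.667]
force: [-1.8, 0.2, 7.1]
width: 0.0002
```

>>> {"name": "carry_out", "arguments": {"targets": [[0, 0, 0.15, 0], [0, -0.4, 0.15, 0], [0, -0.8, 0.15, 0], [0, -1.2, 0.15, 0], [0, -1.6, 0.15, 0], [0, -2.0, 0.15, 0], [0, -2.0, 0.15, 0]]}}

```text
time: 10.62
position: [0.513, 0.012, 0.0501]
tcp_rot: [-3.129, -0.002, -1.667]
force: [1.6, -0.8, 4.8]
width: -0.0
```

```bash
python3 gap.py
```

```text
mark y -0.020094516751590543 79.36959711710611 pointer y -0.03113859402583128 90.62685203552246 gap mm 11.044077274240736
10.82 [0.5128 0.012  0.0501] [ 2.6 -0.9  5.9]
```

>>> {"name": "carry_out", "arguments": {"targets": [[0, 0, -0.8, 0], [0, 0.7, -0.8, 0], [0, 1.4, -0.8, 0], [0, 2.2, -0.8, 0], [0, 2.2, -0.8, 0], [0, 2.2, -0.3, 0], [0, 2.2, 0, 0], [0, 2.2, 0.05, 0]]}}

```text
time: 11.82
position: [0.4917, 0.0141, 0.0505]
tcp_rot: [-3.127, -0.002, -1.666]
force: [-2.1, 1.1, 7.3]
width: -0.0002
```

>>> {"name": "carry_out", "arguments": {"targets": [[0, 0, 0.15, 0], [0, -0.4, 0.15, 0], [0, -0.8, 0.15, 0], [0, -1.2, 0.15, 0], [0, -1.6, 0.15, 0], [0, -2.0, 0.15, 0], [0, -2.0, 0.15, 0]]}}

```text
time: 12.7
position: [0.5129, 0.012, 0.0502]
tcp_rot: [-3.124, -0.003, -1.666]
force: [1.8, -0.9, 4.6]
width: -0.0001
```

```bash
python3 gap.py
```

```text
mark y -0.020095036767784707 79.20213826497397 pointer y -0.024085073161007702 91.52730941772461 gap mm 3.9900363932229945
12.9 [0.5127 0.012  0.0502] [ 2.  -0.6  5.2]
```

>>> {"name": "carry_out", "arguments": {"targets": [[0, 0, -0.8, 0], [0, 0.7, -0.8, 0], [0, 1.4, -0.8, 0], [0, 1.8, -0.8, 0], [0, 1.8, -0.8, 0], [0, 1.8, -0.3, 0], [0, 1.8, 0, 0], [0, 1.8, 0.05, 0]]}}

```text
time: 13.9
position: [0.4958, 0.0136, 0.0507]
tcp_rot: [-3.122, -0.003, -1.666]
force: [-2.1, 0.3, 7.9]
width: 0.0001
```

>>> {"name": "carry_out", "arguments": {"targets": [[0, 0, 0.15, 0], [0, -0.3, 0.15, 0], [0, -0.6, 0.15, 0], [0, -0.9, 0.15, 0], [0, -0.9, 0.15, 0]]}}

```text
time: 14.52
position: [0.5061, 0.0126, 0.0509]
tcp_rot: [-3.119, -0.003, -1.666]
force: [-0.2, -0.3, 5.8]
width: 0.0
```

```bash
python3 gap.py
```

```text
mark y -0.020095294593927338 79.23014577229816 pointer y -0.020922248655583453 80.9118766784668 gap mm 0.8269540616561155
14.72 [0.5061 0.0126 0.0509] [ 0.  -1.2  6.8]
```

>>> {"name": "carry_out", "arguments": {"targets": [[0, -0.1, 0.12, 0], [0, -0.22, 0.12, 0], [0, -0.22, 0.12, 0]]}}

```text
time: 15.1
position: [0.5093, 0.0122, 0.0508]
tcp_rot: [-3.117, -0.003, -1.666]
force: [-0.3, -0.8, 4.9]
width: 0.0002
```

```bash
python3 gap.py pics/g2.png
```

```text
mark y -0.020104000356748024 79.30473581949869 pointer y -0.01971751719920808 91.15470123291016 gap mm -0.3864831575399429
15.3 [0.5093 0.0122 0.0508] [-0.9  0.2  5.4]
```

View pics/g2.png

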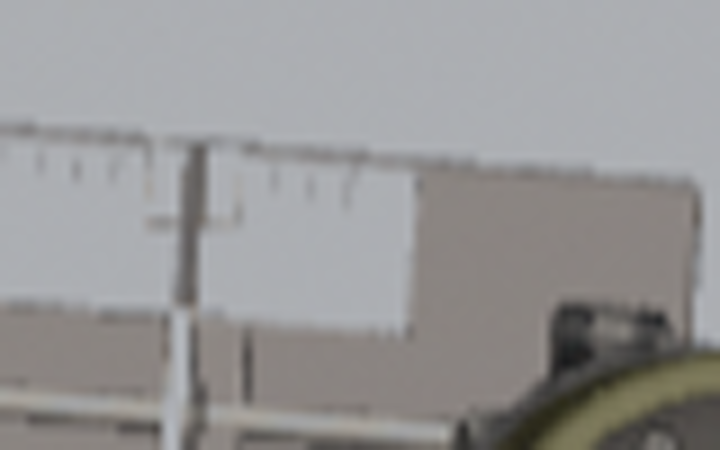

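The pointer and ridge now look collinear, with the ridge at (195,180) and the pointer at (187,260). I'll refine the estimate with more sampling rows, as a pixel is about 2.3 mm.

```bash
cat > gap2.py <<'E'
from gap import *
for nm,xs in(("mark",np.arange(.070,.0861,.002)),("ptr",np.arange(.054,.0651,.0015))):
    r=[prof([x],-.030,-.010) for x in xs];y=np.array([q[0] for q in r])*1e3
    print(nm,np.round(y,2),np.round([q[1] for q in r]),"med",np.median(y),"mean",y.mean(),"slope",np.polyfit(xs*1e3,y,1)[0])
E
python3 gap2.py
```

```text
mark y -0.0200935047640854 78.97500737508136 pointer y -0.01972652189446935 91.72576141357422 gap mm -0.3669828696160511
15.5 [0.5092 0.0122 0.0508] [0.6 0.7 4.4]
mark [-20.33 -20.2  -20.12 -20.04 -19.99 -19.86 -20.04 -20.24 -20.22] [71. 83. 82. 83. 87. 86. 86. 90. 76.] med -20.11678594650363 mean -20.116646147038548 slope 0.005418643206778155
ptr [-19.94 -20.01 -19.99 -19.97 -19.84 -19.76 -19.72 -19.73] [85. 86. 88. 90. 92. 92. 92. 79.] med -19.886656315702815 mean -19.868378114346548 slope 0.0297069427617478
```

Gap ≈ 0.25 mm, below what the camera can resolve. I'll lift clear and verify.

>>> {"name": "carry_out", "arguments": {"targets": [[0, 0, -0.8, 0], [0, 0, -3, 0], [0, 0, -7, 0], [0, 0, -11, 0], [0, 3, -13, 0], [0, 7, -13, 0], [0, 11, -13, 0], [0, 11, -13, 0]]}}

```text
time: 16.5
position: [0.3956, 0.0237, 0.1792]
tcp_rot: [-3.114, -0.0, -1.664]
force: [0.0, 0.5, 0.2]
width: -0.0006
```

```bash
python3 gap2.py; python3 - <<'E'
from h import *
a,_=get_image("top");b,_=get_image("side");t=cv2.imread("pics/top0.png");s=cv2.imread("pics/side0.png")
# colour-blob positions before/after
def blob(i,box,lo,hi):
    u0,u1,v0,v1=box;m=cv2.inRange(cv2.cvtColor(i,cv2.COLOR_BGR2HSV)[v0:v1,u0:u1],lo,hi);M=cv2.moments(m,True);return M["m00"],M["m10"]/max(M["m00"],1)+u0,M["m01"]/max(M["m00"],1)+v0
for nm,I,J,box,lo,hi in(("carton",s,b,(250,310,270,340),(22,120,60),(35,255,255)),("bottle",s,b,(285,318,130,190),(5,120,40),(20,255,255)),("jar",s,b,(200,240,130,170),(18,120,60),(35,255,255)),("carton top",t,a,(340,390,235,285),(22,120,60),(35,255,255)),("jar top",t,a,(135,175,235,275),(18,100,60),(35,255,255)),("bottle top",t,a,(200,235,165,198),(0,90,30),(20,255,255))):
    print(nm,np.round(blob(I,box,lo,hi),1),np.round(blob(J,box,lo,hi),1))
g=lambda a:np.clip(255*(a/255.)**.6,0,255).astype(np.uint8)
cv2.imwrite("pics/end.png",np.hstack([cv2.resize(g(a[140:310,130:400]),(400,252)),cv2.resize(g(b[100:340,180:380]),(210,252))]))
E
```

```text
mark y -0.020110055561651224 74.4019546508789 pointer y -0.019823228569272985 85.71197128295898 gap mm -0.28682699237823905
16.7 [0.397  0.0233 0.1779] [-0.5  0.3 -0. ]
mark [-20.33 -20.2  -20.14 -20.08 -19.99 -19.86 -20.05 -20.24 -20.22] [68. 77. 77. 79. 81. 80. 81. 85. 71.] med -20.140484303116448 mean -20.1242463923102 slope 0.006172777532939726
ptr [-19.95 -20.02 -19.98 -19.96 -19.88 -19.86 -19.81 -19.78] [80. 81. 82. 85. 86. 86. 86. 73.] med -19.918651505272326 mean -19.90737326958196 slope 0.02104851495579083
carton [1434.   277.4  300.7] [1508.   277.2  301.5]
bottle [339.  301.  159.1] [338.  301.1 159. ]
jar [280.  217.4 141.2] [283.  217.4 141.2]
carton top [608.  365.8 258.9] [609.  365.8 258.9]
jar top [463.  152.2 255.3] [466.  152.2 255.3]
bottle top [249.  216.7 180.9] [254.  216.6 181. ]
```

View pics/end.png

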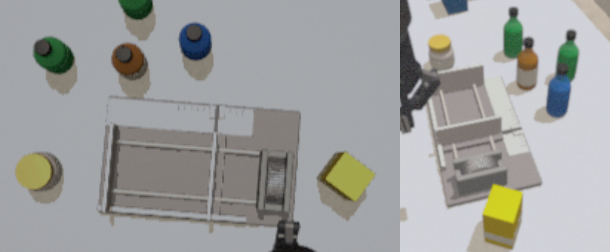

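The final view shows the hand clear, the pointer in line with the clip ridge at (216,110), and the carton, bottle and jar unmoved. I'm handing in the job.

```bash
python3 -c "
from workcell import *
print(sign_off())"
```

```text
the job is handed in; nothing more can be done
None
```

The fence's pointer is lined up with the clip's mark to within what the camera can resolve, and the job is handed in with the hand clear at about 17 s.

I rolled the wheel forward in six short fingertip strokes, with readings of about 4 to 8 N of press. The first five needed a lift and return between them; the last was a 3 mm touch-up.

**Alignment:** the last check put the pointer about 0.2–0.3 mm past the mark. That is less than the camera error of about 0.3 mm.

**Surroundings:** the clip's mark stayed at the same place in every reading. The carton, bottle and jar outlines matched the starting pictures to within a fraction of a pixel. The one exception was the carton in the side view, which read 0.8 px different with a slightly larger blob. Its top-view position was identical, so I take that as a change in light.

**Disagreements:**
- **Fingertip height:** the visible fingertip was about 20–23 mm above the reported TCP, so I found the wheel by force rather than by the given heights.
- **Two-view heights:** the pointer and mark came out about 7 mm lower than stated, and the tray corner 9 mm lower. I used the stated 21 mm height for both pointer and mark, which affects them equally.

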